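# Roll the sample tin onto its mat

## Robot

A 6-joint arm with a two-finger parallel gripper is mounted at the origin on the work surface. World frame = base frame: x ahead of the robot, y to its left, z up, the work surface at z = 0. Lengths are in m, angles in rad, forces in N, time in s.
With the tool pointing down it reaches from about 0.375 to 0.9 m from the base axis. Payload 3.1 kg.
Tool frame: the origin (TCP) lies between the finger pads; the fingertips stand 25 mm ahead of it and the grasp point (between the pads) lies 6 mm ahead of it; x points along the fingers, y is the direction in which the jaws open and shut, and the axes are right-handed (so a half turn about x gives the same grasp; the last joint's range is limited). The gripper opens to 85 mm and grips with 20 to 120 N. Pads are 22 mm wide; open, the fingers measure 114 mm over their backs; the gripper's body (76 mm by 85 mm) begins 54 mm behind the grasp point. The pads swing forward as they close: fully open they stand 13 mm farther back than shut.
Start: joints at [-1.385, 0.527, 1.433, -0, 1.181, -0.178], TCP at [0.223, -0.584, 0.256] pointing down, gripper open.
Joint ranges: [-3.08, 3.08], [-0.75, 2.2], [0.22, 2.44], [-1.43, 4.57], [0, 2.65], [-2.85, 2.85]. Speed limits (rad/s): [2.79, 2.79, 3.14, 3.14, 3.14, 3.14].

## Interface

Orientations are given as a unit quaternion [x, y, z, w].
In Python, from station import manip, viewer, workorder gives the robot as it stands.
- The arm moves only by the shell command python3 -m crank 'ROWS' [FORCE]. ROWS is JSON, one flat list of numbers, 5 for each row, row after row: the opening, from 0 (shut) to 1 (fully open), then the shift along the world's x, y, z in mm, then the turn about the world's z in rad. A call has 1 to 10 rows; each row is the pose to reach, as a shift and turn from the pose commanded when the call began; what a row does not reach only later rows make up. A row lasts 1/8 s, in which the tool goes at most 62.5 mm and 10.7 degrees, less where a joint would pass 70% of its speed; a pose out of reach is approached as far as the arm can. A call with a gripper value outside its range is refused whole. The fingers move at their own pace and stop on an object; FORCE is the grip in N (left out, the last holds). Time passes only in rows, so rows that repeat a pose let the fingers close. It gives the time, the measured TCP pose, the force and the opening at its end, in the units of the state.
- manip.sense(): the state, without advancing time (a new reading comes with each control period).
- viewer.snapshot(name): name is "scene" or "top" or "wrist"; returns a dict with "img" (384x512x3 uint8, red, green, blue), "range_z" (384x512 float32, m along the optical axis (not along the pixel's ray), 0 where there is no reading), "fx", "fy", "cx", "cy" (pixels), "k1" (the pictures are not rectified: a ray, as slopes to the right and down, at radius r is drawn at 1 + k1 r^2 times it, then the intrinsics apply), "origin" and "attitude" of the camera in the world. Camera axes: x right, y down, z forward; pixel columns grow to the right and rows downward; lengths in m; the calibration is good to about 2 mm. A picture is of the moment at which its call begins.
- workorder.sign_off(): hands the job in, once; it reports no verdict.
The state is a dict: "t": time; "q": joint angles; "qd": joint speeds; "tau": joint torques, N m; "tcp_pos": TCP position; "tool_rot": TCP orientation; "force": force on the tool from outside, world axes, zero at the start; "ft_torque": the same for the moment, N m; "finger_gap": opening from 0.0 (shut) to 1.0 (fully open).
Only numpy, scipy, OpenCV 4.12 (cv2) and the standard library are available. Lean on these libraries where they do the work, as an engineer would, in place of code of your own. Each camera call takes 0.05 s, during which the arm holds its last target.

## Task

Roll the lying coffee tin across the table onto the paper sample mat by gently pushing on its top with closed fingertips, until it lies centred over the black line that crosses the mat, lengthwise along that line, and leave it lying there at rest. Never grip, lift or stand up the tin or push it with fingers reaching down beside it, and leave the cups and all other things where they are.

Things in the scene. Friction and masses are not known exactly. Their poses are not given: they have to be found in the camera images.
- tin: The loose metal tin LYING on its side on the steel table: 90 mm diameter, 120 mm long, 0.25-0.5 kg, paper band round its middle. Origin at its centre, 45 mm above the table; its top is at 90 mm. x axis: its long axis, always level; y and z turn as it rolls. It starts 140-240 mm left or right of the mat, its axis nearly along the mat's line, and rolls at right angles to its axis.
- tin_center (a point): The tin's centre. Slight rolling resistance: the tin stops soon after it is let go. Pressed lightly on top it slips neither on the table nor under a fingertip, so it travels half as far as the fingertip, which creeps over the crest: roll it in several short strokes (some 30 to 50 mm of tin travel each), from just behind the crest to just past it.
- mat_mid (a point): Middle of the white paper mat, 200 x 150 mm, fixed flat on the table, too thin to be felt (z = 0). x axis: along the 8 mm wide black line that crosses the mat's middle over its whole 200 mm length, showing past both ends of a tin that lies on it; y axis: across the line, the way the tin rolls. The way between tin and mat is clear.
- cup0: A loose white cup, a bystander: 84 mm wide, 70 mm high, in the row beyond the mat, about 150 mm from mat_mid along the mat's x axis, beside the tin's path. Origin under its middle.
- cup1: A loose white cup, a bystander: 84 mm wide, 70 mm high, in the row beyond the mat, about 150 mm from mat_mid along the mat's x axis, beside the tin's path. Origin under its middle.
- cup2: A loose white cup, a bystander: 84 mm wide, 70 mm high, in the row beyond the mat, about 150 mm from mat_mid along the mat's x axis, beside the tin's path. Origin under its middle.
- mug: A loose white mug, a bystander: 84 mm wide plus handle, 85 mm high, on the robot's side of the mat, about 165 mm from mat_mid, beside the tin's path. Origin under its middle.
- spoon: A loose cupping spoon, a bystander, 160 mm long, lying near the robot to its left. Origin under its middle.
- jar: A loose lidded jar, a bystander, 64 mm wide, 85 mm high, to the right. Origin under its middle.
- tin2: A second such tin, a bystander, STANDING upright to the left: 90 mm wide, 120 mm high. Origin under its middle.
Mind the look-alikes: they are no part of the job. Leave any purple look-alike of the tin alone.

How it is judged:
On the way:
1. the tin has rolled a quarter turn (angle between tin's own z axis and vertical above 1.3 rad).
At the end, for the whole second after the job is handed in: The tin lies on its side on the mat, at rest (under 10 mm/s), its middle within 12 mm of the black line and within 35 mm of the mat's middle along the line, its long axis within 0.18 rad (10 degrees) of the line (y of tin in the frame of mat_mid between -0.012 and 0.012 m and x of tin in the frame of mat_mid between -0.035 and 0.035 m and angle between the x axis of tin and the x axis of mat_mid, either way round below 0.18 rad and height (world z) of tin below 0.049 m and linear speed of tin below 0.01 m/s); the robot touches nothing.
It fails at once if the tin is lifted off the table (more than 8 mm) (height (world z) of tin above 0.053 m).
It fails at once if the tin is tipped or stood up (angle between tin's own x axis and vertical below 1.35 rad).
It fails at once if the tin is gripped or pushed from the side: touched while the grasp point between the fingers is lower than 85 mm above the table (the tin's top is at 90 mm) (contact force between the fingers and tin above 0.5 N and height (world z) of the grasp point below 0.085 m).
It fails at once if the tin is pressed down hard (over 60 N) (contact force between the fingers and tin above 60 N).
It fails at once if a cup, the mug, the spoon, the jar or the other tin is moved more than 20 mm (distance of any of cup0, cup1, cup2, mug, spoon, jar, tin2 from where it was at the start of the episode above 0.02 m).
It also fails if it takes over 72 s, if anything falls off the work surface, if the arm or the gripper's body presses on something with over 40 N, if the wrist force passes 120 N, or if a joint passes its speed limit or range.

## Working session

There is one attempt and no reset: what is moved stays moved. The work goes in short steps, Python scripts to look and compute and a shell command to move; the robot and the scene stay as the last step left them, time stands still between calls to the robot, and variables do not carry over. Pictures are saved under pics/ and viewed, and the job is handed in when it is done.

```bash
mkdir -p pics; ls; cat > h.py <<'E'
import numpy as np,cv2
from station import manip,viewer,workorder
from scipy.spatial.transform import Rotation as R
def rot(a):
    a=np.array(a,float)
    return a if a.shape==(3,3) else R.from_quat(a).as_matrix()
def save(s,n,crop=None,k=1):
    im=s["img"]
    if crop: u0,v0,u1,v1=crop; im=im[v0:v1,u0:u1]
    im=cv2.resize(im,None,fx=k,fy=k,interpolation=cv2.INTER_CUBIC)
    cv2.imwrite("pics/"+n,im[:,:,::-1])
def ray(s,u,v):
    K=np.array([[s["fx"],0,s["cx"]],[0,s["fy"],s["cy"]],[0,0,1]])
    x,y=(u-s["cx"])/s["fx"],(v-s["cy"])/s["fy"]
    p=np.array([x,y])
    for _ in range(20):
        r2=p@p; p=np.array([x,y])/(1+s["k1"]*r2)
    return rot(s["attitude"])@np.array([p[0],p[1],1])
def atz(s,u,v,z=0):
    d=ray(s,u,v);o=np.array(s["origin"]);return o+d*(z-o[2])/d[2]
def dep(s,u,v):
    return np.array(s["origin"])+ray(s,u,v)*s["range_z"][int(round(v)),int(round(u))]
E
python3 - <<'E'
from h import *
import pickle
for n in ["scene","top","wrist"]:
    s=viewer.snapshot(n); save(s,n+"0.png",k=1.5); pickle.dump(s,open(n+"0.pkl","wb"))
    print(n,s["origin"],s["attitude"],s["fx"],s["k1"])
print(manip.sense())
E
```

```text
pics
scene [ 1.12327769 -0.24950076  0.93862379] [ 0.78340489  0.53823971 -0.17440132 -0.25721387] 349.6978789843691 -0.04731917450453182
top [ 0.37470236 -0.02927556  1.57347393] [-0.70623242  0.70651252 -0.03325822  0.03114044] 470.68687082478937 -0.06330399285329957
wrist [ 0.29950033 -0.55405918  0.37294905] [ 0.81273912 -0.55926801 -0.09330173  0.13404925] 270.51002287977843 0.015879204089850944
{'t': 0.15, 'q': array([-1.38446219e+00,  5.28283339e-01,  1.43360678e+00,  5.02101446e-05,
        1.18145802e+00, -1.78504016e-01]), 'qd': array([-0.00104323, -0.00166842, -0.0038717 ,  0.00045173,  0.00056486,
        0.00090592]), 'tau': array([ 3.89700299e-04, -4.42742229e+01, -1.78276849e+01, -2.80362437e-04,
        5.58790925e-03, -3.77235054e-06]), 'tcp_pos': array([ 0.2229382 , -0.58333061,  0.25553992]), 'tool_rot': array([ 0.69538922,  0.12888959, -0.69536124,  0.12764815]), 'force': array([ 0.44316598, -0.27323785, -0.90463954]), 'ft_torque': array([-0.08508125, -0.00954653, -0.01189256]), 'finger_gap': 1.0037247427150116}
```

View pics/scene0.png

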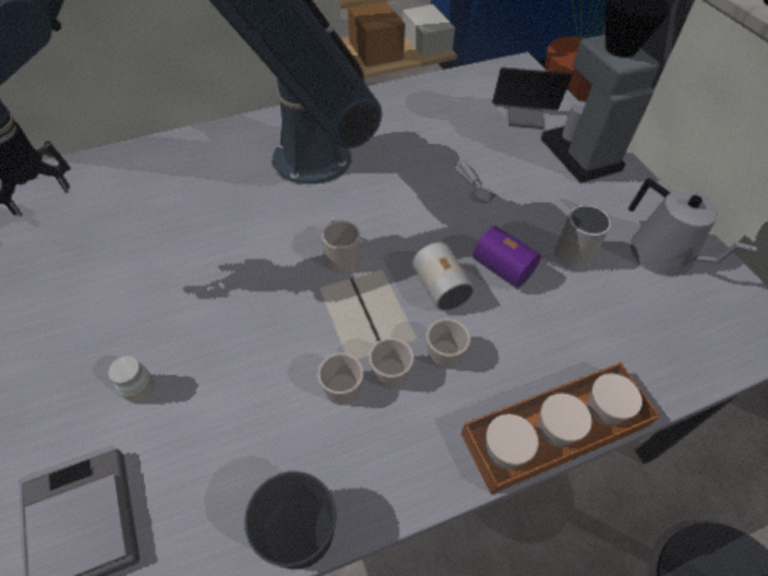

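View pics/top0.png

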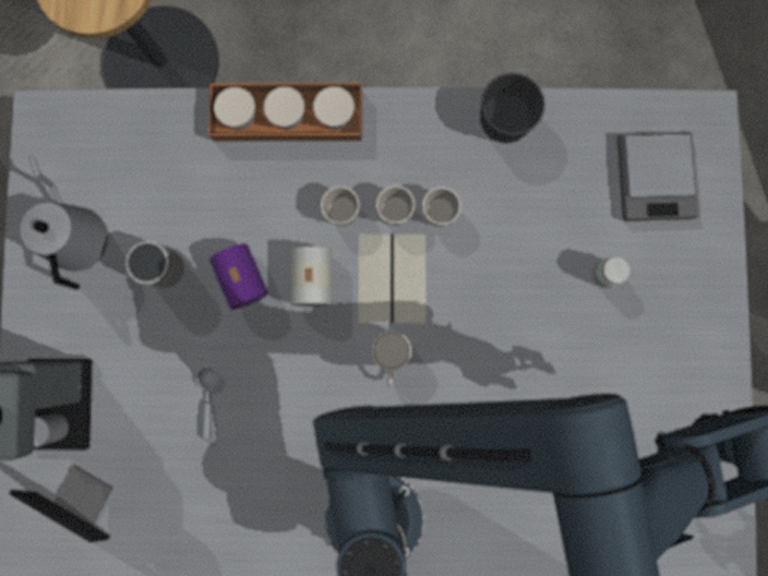

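View pics/wrist0.png

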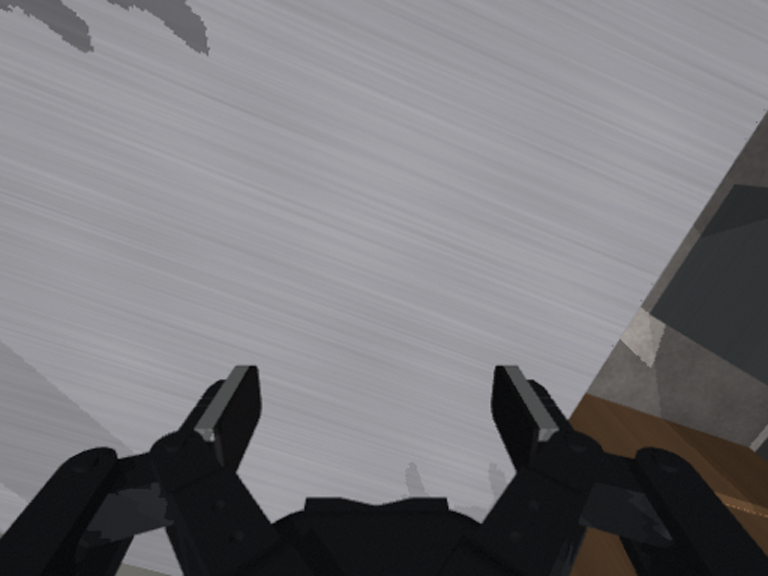

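The scene (1.5x pictures) has two lying tins. In the top view they are the white one with a paper label at (311,275) and a purple one at (238,275); in the scene view, (443,275) and (507,256). The white metal one is meant and the purple one is the look-alike. The mat is centred at (392,278) with its black line at column 392. I'll confirm this in an enlarged crop.

```bash
python3 - <<'E'
from h import *
import pickle
s=pickle.load(open("top0.pkl","rb")); save(s,"top0c.png",(130,110,330,260),4)
s=pickle.load(open("scene0.pkl","rb")); save(s,"scene0c.png",(200,130,370,260),4.5)
E
```

```text
(no output)
```

View pics/top0c.png

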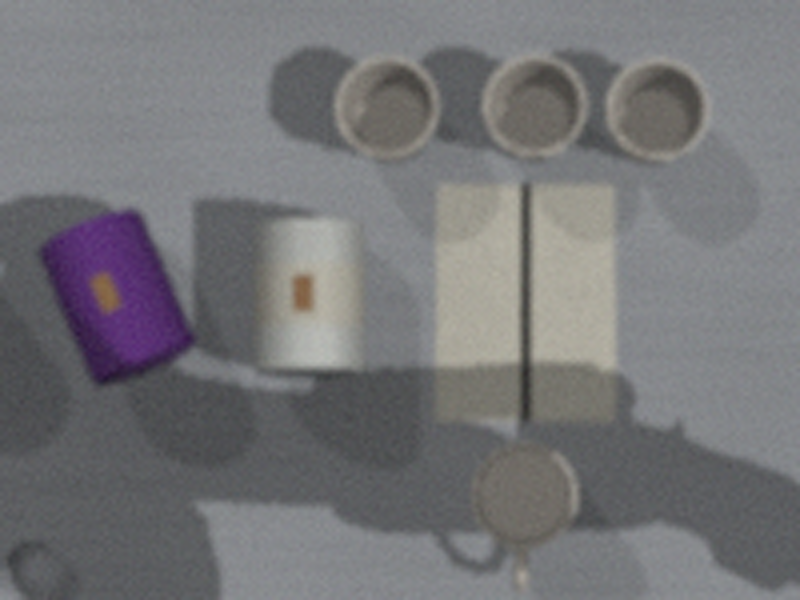

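View pics/scene0c.png

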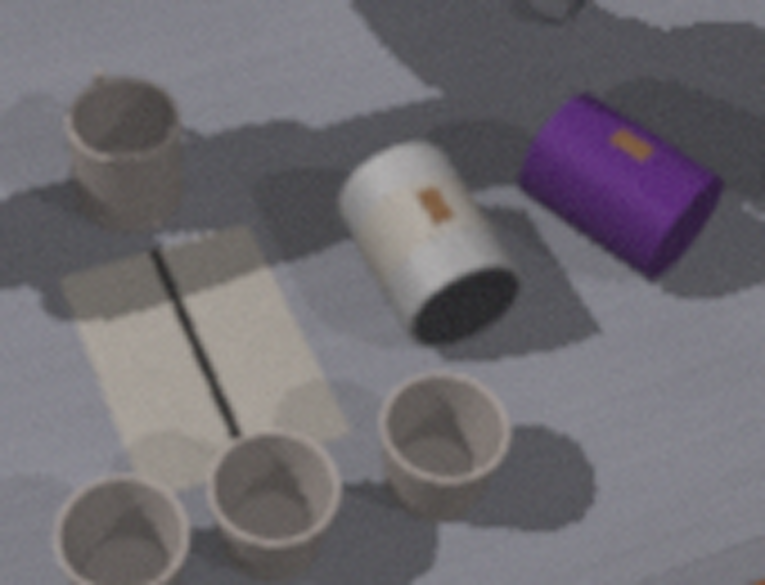

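The crop shows the white tin with its paper band and orange label at crop (310,293), nearly parallel to the line. The purple one is at (117,295). The mat corners are (437,184), (614,184), (617,420) and (437,420), with the line running (525,184) to (527,420). Next I measure.

```bash
cat >> h.py <<'E'
def cloud(s,u0,v0,u1,v1):
    vv,uu=np.mgrid[v0:v1,u0:u1]
    P=[];C=[]
    for u,v in zip(uu.ravel(),vv.ravel()):
        if s["range_z"][v,u]>0: P.append(dep(s,u,v));C.append((u,v))
    return np.array(P),np.array(C)
E
python3 - <<'E'
from h import *
import pickle
s=pickle.load(open("top0.pkl","rb")); c=pickle.load(open("scene0.pkl","rb"))
f=lambda u,v:((u+.5)/4-.5+130,(v+.5)/4-.5+110)
L=[atz(s,*f(*p)) for p in [(437,184),(614,184),(617,420),(437,420),(525,184),(527,420)]]
print(np.round(L,4)); print("mid",np.mean(L[:4],0),"line mid",(L[4]+L[5])/2, "ang",np.arctan2(*(L[4]-L[5])[[1,0]]))
g=lambda u,v:((u+.5)/4.5-.5+200,(v+.5)/4.5-.5+130)
M=[atz(c,*g(*p)) for p in [(157,250),(236,437)]]; print("scene line",np.round(M,4))
# tin
for n,sn,box in [("top",s,(188,158,226,208)),("scene",c,(268,155,320,210))]:
    P,C=cloud(sn,*box); k=(P[:,2]>.06)&(P[:,2]<.12); Q=P[k]
    print(n,k.sum(),"ztop",np.percentile(Q[:,2],[50,95,99]),"x",np.percentile(Q[:,0],[1,50,99]),"y",np.percentile(Q[:,1],[1,50,99]))
    # fit cylinder: params y0,slope,zc with r=.045
    from scipy.optimize import least_squares
    Q=Q[Q[:,2]<.1]; xm=Q[:,0].mean()
    def res(p):
        yy=p[0]+p[1]*(Q[:,0]-xm); d=np.hypot((Q[:,1]-yy)*np.cos(np.arctan(p[1])),Q[:,2]-p[2]);return d-.045
    r=least_squares(res,[Q[:,1].mean(),0,.045],loss="soft_l1",f_scale=.002); print("axis y at x=",xm,r.x,"rms",np.sqrt(np.mean(r.fun**2)))
# objects
for nm,(u,v) in dict(cup0=(386,106),cup1=(534,106),cup2=(657,108),mug=(526,494),tinlabel=(303,293),purple=(117,295)).items():
    U,V=f(u,v); print(nm,atz(s,U,V,.07), dep(s,U,V))
E
```

```text
[[ 0.6287  0.036   0.    ]
 [ 0.6287 -0.1135  0.    ]
 [ 0.4295 -0.115   0.    ]
 [ 0.4295  0.0353  0.    ]
 [ 0.6287 -0.0383  0.    ]
 [ 0.4295 -0.0398  0.    ]]
mid [ 0.52910415 -0.03928302  0.        ] line mid [ 0.52910279 -0.03905895  0.        ] ang 0.0076105541776869835
scene line [[ 0.434  -0.0363  0.    ]
 [ 0.6069 -0.0399  0.    ]]
top 990 ztop [0.08445304 0.09303925 0.09575593] x [0.46647853 0.52481755 0.58463337] y [0.09680637 0.13604461 0.18096074]
axis y at x= 0.5252267290398279 [0.13871581 0.01166044 0.04521587] rms 0.0028543705125005123
scene 862 ztop [0.08232133 0.09006837 0.09140302] x [0.47168364 0.53886629 0.59022992] y [0.09500046 0.1265306  0.23604229]
axis y at x= 0.5372248064201933 [0.13703104 0.01168195 0.04350929] rms 0.008742816868139328
cup0 [0.68138666 0.07474754 0.07      ] [0.6940323  0.07903676 0.00800666]
cup1 [ 0.68134109 -0.04524736  0.07      ] [ 0.69487644 -0.04595237  0.00363511]
cup2 [ 0.67975749 -0.14501112  0.07      ] [ 0.69267204 -0.1499108   0.00635023]
mug [ 0.36824495 -0.03850343  0.07      ] [ 3.67943095e-01 -3.89347886e-02 -2.79949831e-04]
tinlabel [0.52899521 0.1404582  0.07      ] [0.52686138 0.13811082 0.09079273]
purple [0.52744714 0.29038331 0.07      ] [0.52573776 0.286806   0.08682543]
```

The measurements fit what's given:

| Item | Measured | Check |
|---|---|---|
| Mat middle | (0.529, -0.039) | sized 199x150 mm |
| Line angle | 0.008 rad | – |
| Tin centre | (0.5255, 0.138) | axis height 45 mm, axis angle 0.012 rad |

The tin has to travel about -177 mm along y. I'll check the tool's yaw first.

```bash
python3 - <<'E'
from h import *
m=manip.sense(); print(np.round(rot(m["tool_rot"]),3), m["tcp_pos"])
y=rot(m["tool_rot"])[:,1]; print(np.arctan2(y[1],y[0]))
E
python3 -m crank '[0,45,110,40,0, 0,90,220,40,0, 0,135,330,40,0, 0,180,440,40,0, 0,225,550,40,0, 0,270,660,40,0, 0,303,744,40,0, 0,303,744,40,0, 0,303,744,40,0, 0,303,744,40,0]' 20
```

```text
[[-0.     0.357 -0.934]
 [ 0.002 -0.934 -0.357]
 [-1.    -0.002 -0.   ]] [ 0.2229382  -0.58333061  0.25553992]
-1.2059769685385755
t: 1.4
tcp_pos: [0.458, -0.0067, 0.2942]
tool_rot: [0.696, 0.128, -0.695, 0.128]
force: [0.4, -0.9, -0.4]
finger_gap: -0.001
```

```bash

python3 -m crank '[0,20,55,-10,-0.18, 0,40,110,-30,-0.365, 0,68,165,-60,-0.365, 0,68,165,-100,-0.365, 0,68,165,-130,-0.365, 0,68,165,-130,-0.365, 0,68,165,-130,-0.365]' 40
python3 - <<'E'
from h import *
m=manip.sense(); print(m["tcp_pos"],np.round(rot(m["tool_rot"]),3),m["force"])
s=viewer.snapshot("wrist"); save(s,"w1.png",k=1.5)
s=viewer.snapshot("scene"); save(s,"s1.png",(180,100,380,250),4)
E
```

```text
t: 2.28
tcp_pos: [0.5262, 0.1562, 0.165]
tool_rot: [0.708, -0.0, -0.707, -0.0]
force: [0.3, -0.5, 0.9]
finger_gap: -0.005
[0.52618415 0.15620121 0.16498249] [[ 0.001 -0.001 -1.   ]
 [ 0.    -1.     0.001]
 [-1.    -0.    -0.001]] [ 0.32838598 -0.54455551  0.92160762]
```

View pics/w1.png

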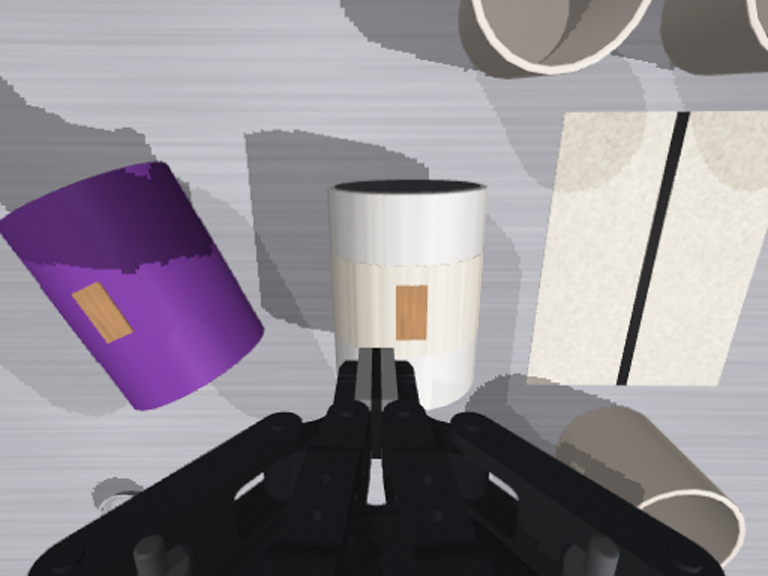

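View pics/s1.png

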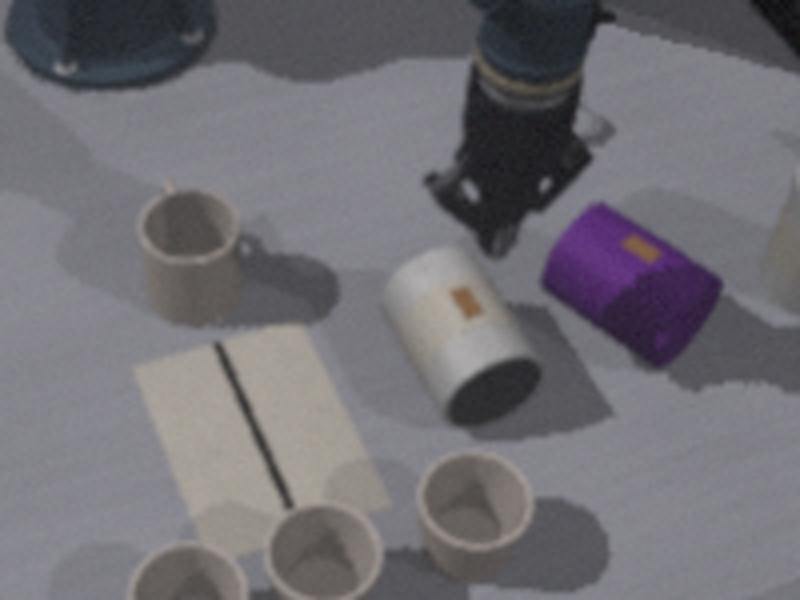

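The wrist view shows the closed tips at about (376,365), over the tin's rear flank just behind the label (411,312). The mat's line runs (683,112) to (622,383). I descend to find the contact height.

```bash

python3 -m crank '[0,0,-5,-25,0, 0,0,-5,-42,0, 0,0,-5,-47,0, 0,0,-5,-47,0, 0,0,-5,-47,0]'
python3 -m crank '[0,0,0,-1,0, 0,0,0,-2,0, 0,0,0,-2,0]'
python3 -m crank '[0,0,0,-1,0, 0,0,0,-1,0]'
python3 -m crank '[0,0,0,-1,0, 0,0,0,-1,0]'
```

```text
t: 3.0
tcp_pos: [0.5262, 0.1514, 0.1181]
tool_rot: [0.708, -0.0, -0.706, -0.0]
force: [0.4, -0.6, -0.1]
finger_gap: 0.0
t: 3.38
tcp_pos: [0.5255, 0.1514, 0.1151]
tool_rot: [-0.707, 0.0, 0.707, 0.0]
force: [-0.1, 0.4, -0.1]
finger_gap: -0.002
t: 3.62
tcp_pos: [0.5256, 0.1515, 0.1144]
tool_rot: [0.707, -0.0, -0.707, -0.0]
force: [-0.1, 0.3, 3.5]
finger_gap: -0.001
t: 3.88
tcp_pos: [0.5257, 0.1516, 0.1142]
tool_rot: [0.707, 0.0, -0.707, -0.0]
force: [-1.7, 0.5, 10.2]
finger_gap: 0.002
```

About 10 N at a commanded z near 113 mm, so the stiffness is about 7 N/mm and the contact height is as expected. First stroke: 60 mm of fingertip.

```bash

python3 -m crank '[0,0,-4,0,0, 0,0,-11,0,0, 0,0,-19,0,0, 0,0,-28,0,0, 0,0,-37,0,0, 0,0,-46,0,0, 0,0,-54,0,0, 0,0,-60,0,0, 0,0,-60,0,0, 0,0,-60,0,0]'
cat > tin.py <<'E'
from h import *
import sys
from scipy.optimize import least_squares
for n in ["top","scene"]:
    s=viewer.snapshot(n)
    y0=float(sys.argv[1])
    vv,uu=np.where((s["range_z"]>0))
    # vectorised
    xx=(uu-s["cx"])/s["fx"];yy=(vv-s["cy"])/s["fy"];a,b=xx.copy(),yy.copy()
    for _ in range(15):
        r2=a*a+b*b;a=xx/(1+s["k1"]*r2);b=yy/(1+s["k1"]*r2)
    P=np.c_[a,b,np.ones_like(a)]*s["range_z"][vv,uu][:,None]@rot(s["attitude"]).T+np.array(s["origin"])
    k=(abs(P[:,0]-.528)<.07)&(abs(P[:,1]-y0)<.055)&(P[:,2]>.055)&(P[:,2]<.098); Q=P[k]
    def res(p):
        yc=p[0]+p[1]*(Q[:,0]-.5255); return np.hypot(Q[:,1]-yc,Q[:,2]-.045)-.045
    r=least_squares(res,[y0,0.],loss="soft_l1",f_scale=.002)
    g=abs(r.fun)<.004
    print(n,k.sum(),g.sum(),"y@.5255",r.x[0].round(4),"slope",r.x[1].round(4),"x",np.percentile(Q[g,0],[1,99]).round(4),"mid",np.percentile(Q[g,0],[1,99]).mean().round(4))
    save(s,sys.argv[2]+n[0]+".png",(180,100,380,250) if n=="scene" else (130,110,330,260),4)
E
python3 tin.py 0.108 a
```

```text
t: 5.12
tcp_pos: [0.5264, 0.0913, 0.1136]
tool_rot: [0.708, -0.0, -0.706, -0.0]
force: [0.9, -1.1, 5.8]
finger_gap: 0.0
top 13 13 y@.5255 0.1061 slope -0.1688 x [0.5047 0.5125] mid 0.5086
scene 691 577 y@.5255 0.109 slope -0.0142 x [0.4757 0.5896] mid 0.5327
```

```bash
python3 -m crank '[0,0,0,5,0, 0,0,0,15,0, 0,0,0,15,0, 0,0,0,15,0]'; python3 tin.py 0.108 b
```

```text
t: 5.72
tcp_pos: [0.5254, 0.0914, 0.1281]
tool_rot: [-0.707, 0.0, 0.707, 0.0]
force: [0.5, -0.1, 0.0]
finger_gap: -0.002
top 31 29 y@.5255 0.1104 slope 0.1001 x [0.4959 0.5165] mid 0.5062
scene 748 641 y@.5255 0.1092 slope -0.0043 x [0.475  0.5899] mid 0.5325
```

View pics/bs.png

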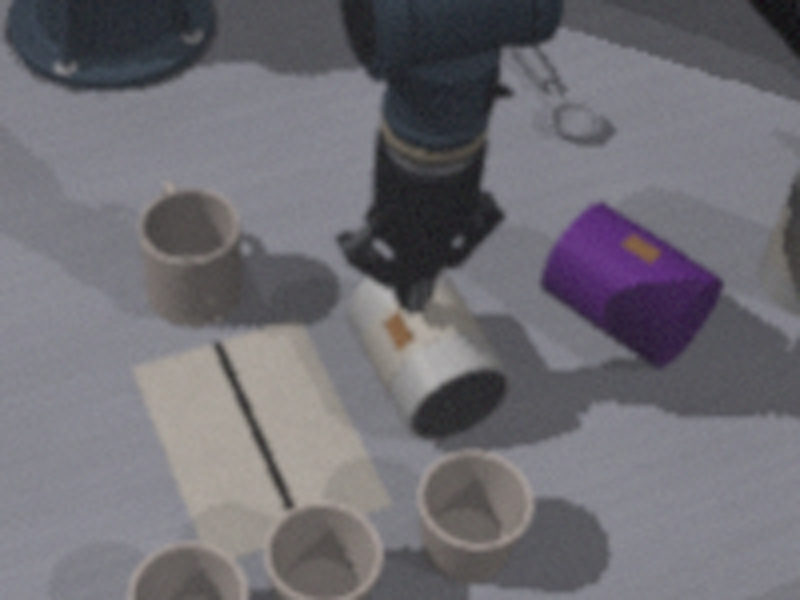

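The stroke worked. The tin rolled about 29 mm to y≈0.109, still parallel to the line, with the label at (400,331) now past the top. Second stroke is longer.

```bash
python3 -m crank '[0,0,16,3,0, 0,0,32,0,0, 0,0,32,-8,0, 0,0,32,-13,0, 0,0,32,-15,0, 0,0,32,-15,0]'

```

```text
t: 6.58
tcp_pos: [0.5251, 0.1234, 0.1138]
tool_rot: [-0.707, 0.0, 0.707, 0.0]
force: [-3.5, 0.6, 8.4]
finger_gap: -0.002
```

```bash
python3 -m crank '[0,0,-4,0,0, 0,0,-12,0,0, 0,0,-21,0,0, 0,0,-30,0,0, 0,0,-40,0,0, 0,0,-50,0,0, 0,0,-59,0,0, 0,0,-66,-1,0, 0,0,-70,-1,0, 0,0,-70,-1,0]'
python3 -m crank '[0,0,0,6,0, 0,0,0,15,0, 0,0,20,16,0, 0,0,33,16,0, 0,0,33,16,0]'; python3 tin.py 0.074 c
```

```text
t: 7.82
tcp_pos: [0.526, 0.0523, 0.1127]
tool_rot: [0.708, -0.001, -0.707, -0.0]
force: [-1.0, -1.4, 6.6]
finger_gap: 0.001
t: 8.45
tcp_pos: [0.5253, 0.0872, 0.1281]
tool_rot: [-0.707, -0.001, 0.707, -0.001]
force: [0.1, -0.3, -0.5]
finger_gap: 0.001
top 179 163 y@.5255 0.073 slope 0.0016 x [0.4674 0.5848] mid 0.5261
scene 836 718 y@.5255 0.0745 slope 0.0022 x [0.4734 0.5916] mid 0.5325
```

View pics/cs.png

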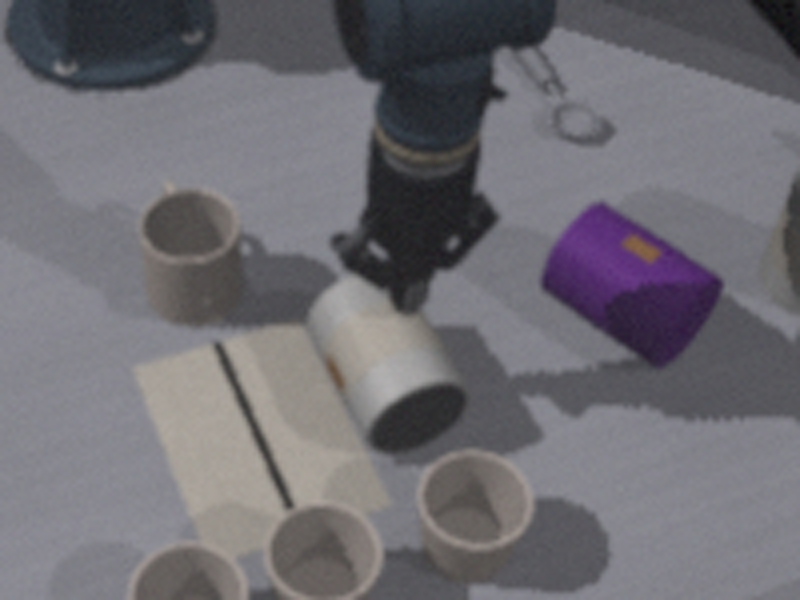

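The tin is at y≈0.0735 and parallel, with its label now at (336,372) on the far flank. About 112 mm remains, so three strokes of 75 mm.

```bash
python3 -m crank '[0,0,3,-8,0, 0,0,3,-13,0, 0,0,3,-15,0, 0,0,3,-15,0]'

```

```text
t: 9.05
tcp_pos: [0.5252, 0.0894, 0.1135]
tool_rot: [-0.707, 0.0, 0.707, 0.0]
force: [-2.1, 0.8, 6.1]
finger_gap: 0.002
```

```bash
python3 -m crank '[0,0,-4,0,0, 0,0,-12,0,0, 0,0,-22,0,0, 0,0,-32,0,0, 0,0,-42,0,0, 0,0,-53,0,0, 0,0,-63,0,0, 0,0,-71,-1,0, 0,0,-75,-1,0, 0,0,-75,-1,0]'
python3 -m crank '[0,0,0,6,0, 0,0,0,15,0, 0,0,20,16,0, 0,0,38,16,0, 0,0,38,16,0]'; python3 tin.py 0.036 d
```

```text
t: 10.3
tcp_pos: [0.5261, 0.0137, 0.1124]
tool_rot: [0.708, -0.001, -0.707, -0.0]
force: [0.6, -0.7, 5.1]
finger_gap: 0.001
t: 10.92
tcp_pos: [0.5251, 0.0538, 0.1281]
tool_rot: [-0.707, -0.001, 0.707, -0.001]
force: [0.1, 0.6, -0.4]
finger_gap: 0.002
top 146 126 y@.5255 0.0352 slope 0.0048 x [0.4686 0.5807] mid 0.5246
scene 880 756 y@.5255 0.0371 slope 0.0057 x [0.4738 0.5922] mid 0.533
```

```bash
python3 -m crank '[0,0,0,-8,0, 0,0,0,-13,0, 0,0,0,-15,0, 0,0,0,-15,0]'
python3 -m crank '[0,0,-4,0,0, 0,0,-12,0,0, 0,0,-22,0,0, 0,0,-32,0,0, 0,0,-42,0,0, 0,0,-53,0,0, 0,0,-63,0,0, 0,0,-71,-1,0, 0,0,-75,-1,0, 0,0,-75,-1,0]'
python3 -m crank '[0,0,0,6,0, 0,0,0,15,0, 0,0,20,16,0, 0,0,38,16,0, 0,0,38,16,0]'; python3 tin.py -0.001 e
```

```text
t: 11.52
tcp_pos: [0.5253, 0.0523, 0.1135]
tool_rot: [-0.707, 0.0, 0.707, 0.0]
force: [-0.2, 1.2, 6.4]
finger_gap: 0.002
t: 12.78
tcp_pos: [0.5262, -0.0234, 0.1125]
tool_rot: [0.708, -0.001, -0.707, -0.0]
force: [-0.6, -0.5, 6.6]
finger_gap: -0.002
t: 13.4
tcp_pos: [0.525, 0.0168, 0.1281]
tool_rot: [-0.707, -0.001, 0.707, -0.001]
force: [-0.2, -0.8, -0.6]
finger_gap: -0.004
top 102 92 y@.5255 -0.0023 slope -0.0071 x [0.468  0.5287] mid 0.4984
scene 890 771 y@.5255 -0.0001 slope 0.0028 x [0.4752 0.5925] mid 0.5338
```

View pics/es.png

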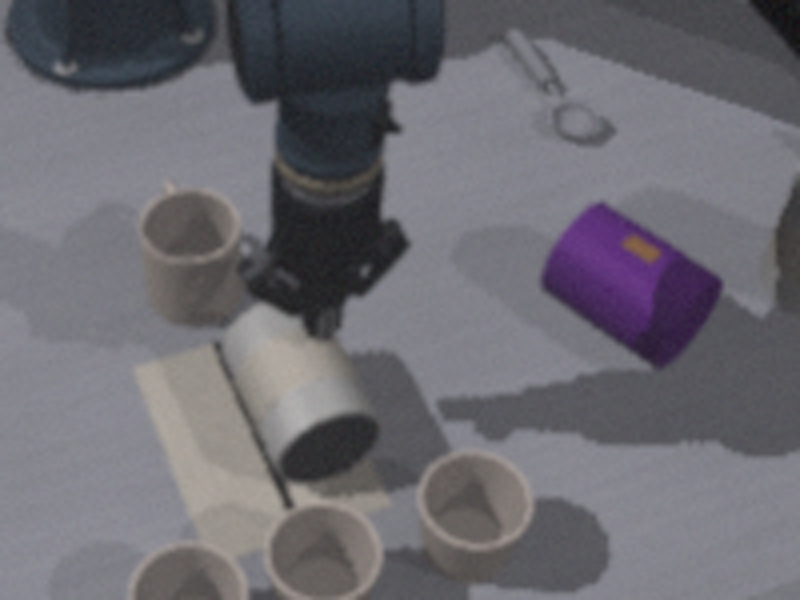

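View pics/et.png

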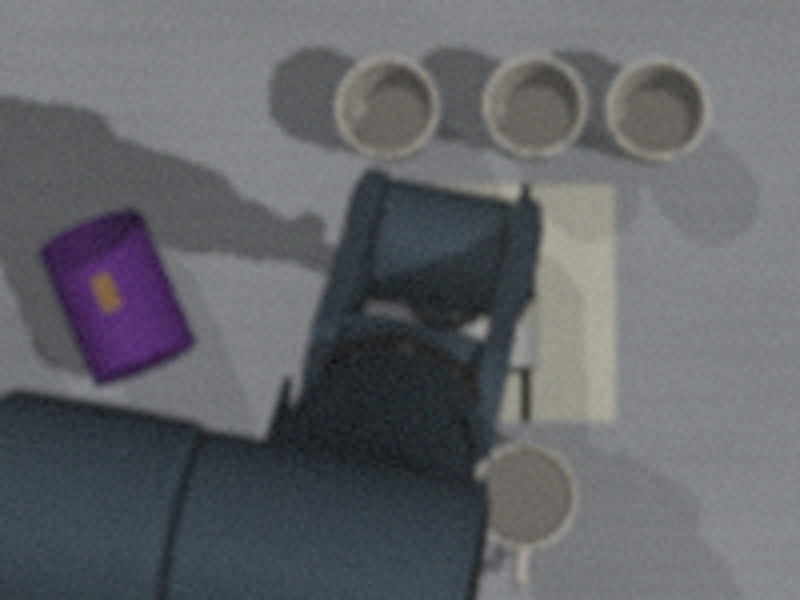

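The tin is at y≈-0.001, parallel and beside the line. The last stroke is 76 mm of fingertip.

```bash
python3 -m crank '[0,0,0,-8,0, 0,0,0,-13,0, 0,0,0,-15,0, 0,0,0,-15,0]'
python3 -m crank '[0,0,-4,0,0, 0,0,-12,0,0, 0,0,-22,0,0, 0,0,-32,0,0, 0,0,-42,0,0, 0,0,-53,0,0, 0,0,-63,0,0, 0,0,-71,-1,0, 0,0,-76,-1,0, 0,0,-76,-1,0]'
python3 -m crank '[0,0,0,6,0, 0,0,0,20,0, 0,0,0,50,0, 0,0,0,90,0, 0,-30,80,130,0, 0,-60,140,150,0, 0,-80,200,150,0, 0,-80,250,150,0, 0,-80,250,150,0]'; python3 tin.py -0.039 f
```

```text
t: 14.0
tcp_pos: [0.5253, 0.0153, 0.1134]
tool_rot: [-0.707, 0.0, 0.707, 0.0]
force: [-1.3, 0.5, 5.3]
finger_gap: -0.001
t: 15.25
tcp_pos: [0.5262, -0.0615, 0.1125]
tool_rot: [0.708, -0.001, -0.707, -0.0]
force: [-0.0, 0.0, 6.2]
finger_gap: 0.001
t: 16.38
tcp_pos: [0.4438, 0.1924, 0.2632]
tool_rot: [0.707, 0.002, -0.707, 0.001]
force: [0.6, -1.1, 0.2]
finger_gap: 0.001
top 1021 878 y@.5255 -0.0395 slope 0.0243 x [0.4696 0.5875] mid 0.5286
scene 1010 881 y@.5255 -0.0383 slope 0.0135 x [0.4744 0.593 ] mid 0.5337
```

View pics/ft.png

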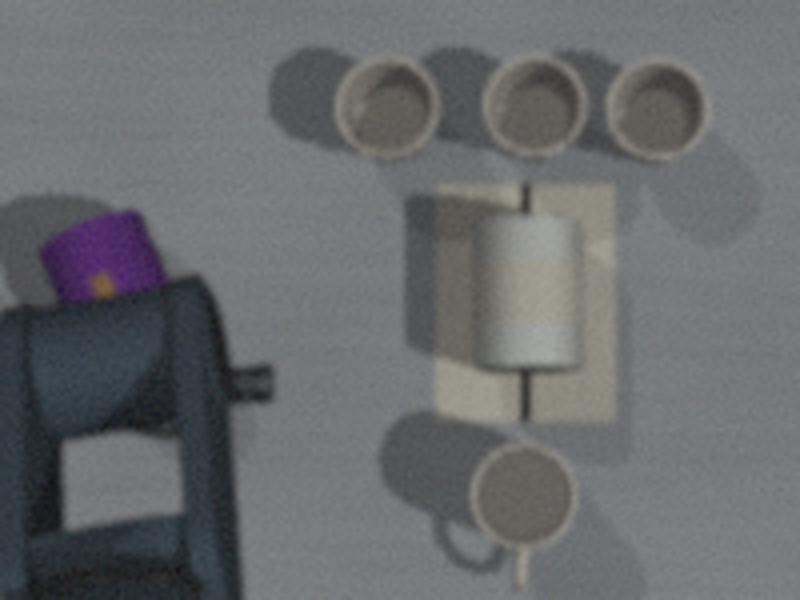

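View pics/fs.png

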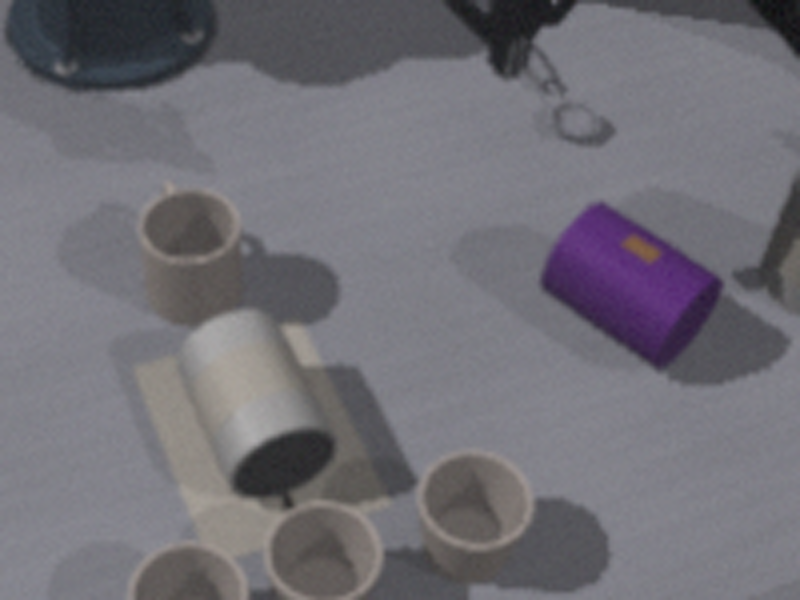

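The tin lies centred on the line, which shows past both ends at (525,200) and (525,395). The cups and mug are at their old pixels. I'll make a short check that it's at rest, then hand in.

```bash
python3 -m crank '[0,0,0,0,0, 0,0,0,0,0, 0,0,0,0,0, 0,0,0,0,0, 0,0,0,0,0, 0,0,0,0,0, 0,0,0,0,0, 0,0,0,0,0]'; python3 tin.py -0.039 g; python3 -c "
from station import workorder; print(workorder.sign_off())"
```

```text
t: 17.48
tcp_pos: [0.4455, 0.1894, 0.2621]
tool_rot: [-0.707, 0.0, 0.707, 0.0]
force: [-0.5, 0.1, 0.2]
finger_gap: -0.001
top 1030 861 y@.5255 -0.0396 slope 0.0104 x [0.4695 0.5876] mid 0.5286
scene 1017 890 y@.5255 -0.0384 slope 0.0124 x [0.4744 0.5931] mid 0.5338
the job is handed in; nothing more can be done
None
```

I rolled the white tin about 177 mm onto the mat in five strokes, pressing lightly on its top with closed fingertips. The measured force was 5–10 N at the start and end of strokes, and the fingertips stayed at the top of the tin throughout. I then raised the arm clear and handed the job in at about 17.5 s of the 72 s; no verdict is reported.

Last checks:

| Check | Result | Limit |
|---|---|---|
| Distance from the line | under 1 mm (tin at y = -0.0384 to -0.0396, line at about -0.039) | 12 mm |
| Distance from the mat's middle along the line | 0–5 mm | 35 mm |
| Angle to the line | about 0.004 rad | 0.18 rad |
| At rest | y moved 0.1 mm or less in about 1 s | 10 mm/s |
| Roll | worked out as about 3.9 rad, well past a quarter turn | 1.3 rad |

- **Camera disagreement:** the two cameras differ by about 5 mm on the tin's position along the line and about 1 mm across it. Both readings are well inside the limits.
- **Bystanders:** the cups, mug and spoon looked unmoved in the last pictures I viewed. The jar and the standing tin were outside those close-up views, so I did not check them afterwards; the arm made no contact near them that I saw.

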